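# Park the kit-parts tray behind the drop gate

### The job

Push the parts tray along the wooden chute into the bay beyond the drop gate: with one fingertip press the long treadle bar down and keep it down so that the gate stays raised, while another fingertip pushes the tray's upright tab until the tray's compartment box is wholly past the gate. Then take the hand away so that the gate drops fully shut behind the box. Do not lift or tip the tray, do not let the gate blade and the tray knock or press on each other, and leave the other things on the table where they are.

Things in the scene. Friction and masses are not known exactly. Their poses are not given: they have to be found in the camera images.
- chute: Fixed open-top plywood chute (sizes in mm). Origin on the table under the gate. x = push direction, y = across to the treadle side, z up. Floor 4 thick, x=-255..118. Walls 6 thick, tops 24 above the table, at y=-6..0 and y=-96..-90 (channel 84 wide); end wall's inner face at x=112. Two posts 10 x 12, 56 tall, at y=0, x=12 and x=-249 carry the gate's shaft (dia. 8, along x, y=0, 48 high).
- gate (a joint): Drop gate's hinge, about the shaft along the chute's x at y=0, 48 mm above the table. 0 = shut, 0.7 rad = fully raised (stop). Pressing the treadle down raises it; it clears the tray from about 0.40 rad. A spring (2 to 4 N at the treadle) shuts it as soon as it is let go. Shaft, arm, blade and treadle are one rigid piece.
- blade (a point): Centre of the gate blade, an upright aluminium plate 5 (chute x) x 40 x 36 mm. Shut, it is at chute x=0, y=-82..-42, 12 to 48 above the table. It hangs on an 8 x 8 arm reaching from the shaft across the chute, 44 to 52 above the table. Raised, the arm's end is up to about 105 above the table.
- treadle (a point): Centre of the top face of the treadle bar, a flat aluminium plate 210 long (chute x=-250..-40) x 40 wide (chute y=18..58) x 4 mm thick. Level, top 50 above the table, when the gate is shut; pressed, it sinks and slopes down away from the chute (at y=38 by 38 x sin(joint)). Press it anywhere; a finger may slide along it.
- tray: Loose grey plastic tray, about 0.2 kg, on the chute floor. Origin under the centre of its compartment box, 80 x 80 x 24 mm tall; x = push direction. A low tail (y=16..36, 12 tall) runs back from the box to x=-125, where an upright tab stands: x=-125..-117, y=-11..35, 54 tall. With the gate shut the tail may lie under its arm, beside the blade; the box may not.
- push_tab (a point): Point on the rear face of the tray's upright tab (the face to push; it looks against the push direction), mid-width and 27 mm above the tray's underside; it is 125 mm behind the tray's origin. The tab is 46 wide, 54 tall.
- paint_pot: Loose small paint jar, 32 diameter, 42 tall, beside the chute on the treadle side, beyond the gate. Origin under its centre. Leave alone.
- glue: Loose small white bottle, 28 diameter, 62 tall, beside the chute's far wall, near the bay. Leave alone.
- screw_cup: Loose small steel cup, 48 diameter, 30 tall, beside the chute's far wall, before the gate. Leave alone.
- driver: Loose screwdriver, 150 long, lying on the table. Leave alone.
- mug: Loose white mug, 80 diameter, 90 tall. Leave alone.
- led_board: Loose small circuit board block, 50 x 35 x 20. Leave alone.
- wheel: Loose black model tyre, 56 diameter, 20 tall, lying flat. Leave alone.
Not all that is in view belongs to the job. What is shaped like the tray but red is not meant.

How it is judged (in metres and radians):
On the way, in this order (a step that is already met when the one before it is completed fails the run):
1. a finger presses the treadle and the gate is raised while the tray is still before it (value of joint gate above 0.36 rad and contact force between the fingers and gate above 0.3 N and x of tray in the frame of chute below -0.042 m), for 0.1 s.
2. the tray's box is pushed by a finger half way under the gate while a finger still holds the treadle down (value of joint gate above 0.34 rad and contact force between the fingers and gate above 0.3 N and x of tray in the frame of chute between -0.025 and 0.035 m and contact force between the fingers and tray above 0.1 N), for 0.05 s.
At the end, for the whole second after the job is handed in: The tray's box is wholly past the blade (its centre over 42.5 mm beyond the gate), flat on the chute floor (within 4 mm, tilt under 0.06 rad), within 8 mm of the channel's middle and at rest; the gate is shut behind it (under 0.06 rad) (x of tray in the frame of chute above 0.0425 m and y of tray in the frame of chute between -0.056 and -0.04 m and z of tray in the frame of chute below 0.008 m and angle between tray's own z axis and vertical below 0.06 rad and value of joint gate between -0.06 and 0.06 rad and linear speed of tray below 0.01 m/s); the robot touches nothing.
It fails at once if the tray is lifted (over 12 mm) or tipped (over 0.25 rad) (z of tray in the frame of chute above 0.016 m or angle between tray's own z axis and vertical above 0.25 rad).
It fails at once if the gate blade and the tray knock or press on each other (over 2 N) (contact force between gate and tray above 2 N).
It fails at once if another thing on the table is moved more than 25 mm (distance of any of paint_pot, glue, screw_cup, driver, mug, led_board, wheel from where it was at the start of the episode above 0.025 m).
It also fails if it takes over 40 s, if anything falls off the work surface, if the arm or the gripper's body presses on something with over 40 N, if the wrist force passes 120 N, or if a joint passes its speed limit or range.

### The arm

A 6-joint arm with a two-finger parallel gripper is mounted at the origin on the work surface. World frame = base frame: x ahead of the robot, y to its left, z up, the work surface at z = 0. Lengths are in mm, angles in rad, forces in N, time in s.
With the tool pointing down it reaches from about 350 to 975 mm from the base axis. Payload 17.4 kg.
Tool frame: the origin (TCP) lies at the very end of the fingers, on their centre line; the grasp point (between the pads) lies 19 mm behind it; z points along the fingers, y is the direction in which the jaws open and shut (so a half turn about z gives the same grasp; the last joint's range is limited). The gripper opens to 85 mm and grips with 20 to 120 N. Pads are 22 mm wide; open, the fingers measure 114 mm over their backs; the gripper's body (76 mm by 85 mm) begins 54 mm behind the grasp point. The pads swing forward as they close: fully open they stand 13 mm farther back than shut.
Start: joints at [1.232, 0.116, 1.442, -0, 1.584, -0.038], TCP at [200, 644.696, 231.303] pointing down, gripper open.
Joint ranges: [-2.83, 2.83], [-0.83, 2.19], [0.07, 2.5], [-1.14, 4.28], [0.01, 3], [-2.97, 2.97]. Speed limits (rad/s): [1.89, 1.89, 2.22, 3.14, 3.14, 3.14].

### API

Orientations are given as [roll, pitch, yaw] about the fixed x, y, z axes, in that order (R = Rz(yaw) Ry(pitch) Rx(roll)).
In Python, from cell import ctrl gives the robot as it stands. The module is installed in compiled form; this text tells all that it offers. Calls block until the motion is done:
- ctrl.goto(position, orientation): joint-space move of the TCP to a pose.
- ctrl.line_to(position, orientation=None, max_speed=150, contact_N=None): straight line of the TCP; orientation=None keeps the orientation; max_speed is the mean speed in mm/s. With contact_N (N) it stops when the force on the tool has changed by that much, and returns True; else False.
- ctrl.goto_joints(angles): joint-space move.
- ctrl.gripper_open() and ctrl.close_gripper(f_grip=None): open the fingers fully, or close them until they stop; f_grip is the grip in N (None keeps the last).
- ctrl.hold(seconds).
- ctrl.solve_ik(position, orientation): joint angles nearest the present ones, or None.
- ctrl.sense(): the state.
- ctrl.camera(name): name is "scene" or "side" or "wrist"; returns the picture (480x640x3 uint8, red, green, blue); there is no depth.
- ctrl.get_calibration(name): a dict with "fov_y" (degrees; the focal length in pixels is half the picture's height over the tangent of half this angle, whatever the lens; pixels are square), "cx", "cy" (the principal point, pixels), "dist" ([k1, k2, p1, p2, k3] as OpenCV has them; the pictures are not rectified), "R" (3x3) and "t" (3): a world point X has camera coordinates R X + t. Camera axes: x right, y down, z forward; pixel columns grow to the right and rows downward; lengths in mm; the calibration is good to about 2 mm. A picture is of the moment at which its call begins: read the wrist's pose just before it. get_calibration takes no time and is no camera call; for the wrist camera it gives the pose at the moment of the call.
A pose or a line that the arm cannot do raises ctrl.PlanningError and nothing moves.
- ctrl.close_job(): hands the job in, once; it reports no verdict.
Trained networks look in the newest picture that a camera, given by its name, has taken for a name from the list of things; names that differ only in an ending like _2 or _b are one class to them, and where a whole thing is asked for, a point or a joint stands for the part that bears it (a point fixed in the world has none). Each returns a list of dicts, best first, with "confidence" (0 to 1); they miss things now and then, are a little off and sometimes report something else, mostly with a low value. They report only what shows in the picture. A call takes as long as a camera call. They do not tell look-alikes from the thing itself.
- ctrl.spot_in(camera, thing): "location" ([column, row] in pixels, amid what is visible of it).
- ctrl.trace(camera, thing): "region" (480x640 bool, what is visible of it) and "location" ([column, row] in pixels, amid what is visible of it).
- ctrl.mark_of(camera, thing): "location" ([column, row] in pixels: a listed point, or the origin of a listed thing).
The state is a dict: "t": time; "joint_pos": joint angles; "qvel": joint speeds; "effort": joint torques, N m; "eef_pos": TCP position; "tcp_rot": TCP orientation; "wrist_force": force on the tool from outside, world axes, zero at the start; "moment": the same for the moment, N m; "finger_gap": finger opening in mm.
Only numpy, scipy, OpenCV 4.12 (cv2) and the standard library are available. Lean on these libraries where they do the work, as an engineer would, in place of code of your own. Each camera call takes 0.05 s, during which the arm holds its last target. There are 200 camera calls.

## Working session

There is one attempt and no reset: what is moved stays moved. The work goes in short steps, each a Python script; the robot and the scene stay as the last script left them, time stands still between calls to the robot, and variables do not carry over. Pictures are saved under pics/ and viewed, about 8 in all and at most 12, crops included, and the job is handed in when it is done.

```bash
mkdir -p pics; ls
python3 - <<'E'
from cell import ctrl
import cv2
for n in ("scene","side"):
    im=ctrl.camera(n); cv2.imwrite(f"pics/{n}0.png",im[:,:,::-1])
    for th in ("chute","gate","blade","treadle","tray","push_tab","paint_pot","glue","screw_cup"):
        print(n,th,[( [round(float(v)) for v in d["location"]],round(d["confidence"],2)) for d in ctrl.mark_of(n,th)[:3]])
    c=ctrl.get_calibration(n); print(c)
print(ctrl.sense()["t"])
E
```

```text
pics
scene chute [([329, 274], 0.65), ([430, 323], 0.29)]Traceback (most recent call last):
  File "<stdin>", line 6, in <module>
ValueError: it knows: blade, chute, driver, glue, led_board, mug, paint_pot, push_tab, screw_cup, tray, treadle, wheel
```

Run:
```python
from cell import ctrl
import cv2
for n in ("scene","side"):
    im=ctrl.camera(n); cv2.imwrite(f"pics/{n}0.png",im[:,:,::-1])
    for th in ("chute","blade","treadle","tray","push_tab","paint_pot","glue","screw_cup"):
        print(n,th,[( [round(float(v)) for v in d["location"]],round(d["confidence"],2)) for d in ctrl.mark_of(n,th)[:3]])
    c=ctrl.get_calibration(n); print(c)
print(ctrl.sense()["t"])
```

```text
scene chute [([328, 277], 0.68)]
scene blade [([313, 288], 0.73)]
scene treadle [([303, 226], 0.61), ([293, 146], 0.39)]
scene tray [([374, 226], 0.81), ([300, 266], 0.78), ([469, 294], 0.72)]
scene push_tab [([332, 220], 0.88), ([482, 246], 0.83), ([330, 276], 0.72)]
scene paint_pot [([354, 278], 0.51)]
scene glue [([302, 315], 0.64)]
scene screw_cup []
{'fov_y': 57.064222141549294, 'cx': 319.7862253976291, 'cy': 235.40929657424954, 'dist': array([-0.0096907,  0.       ,  0.       ,  0.       ,  0.       ]), 'R': array([[-0.84607728,  0.53297337, -0.00962423],
       [ 0.45802228,  0.71762141, -0.52462853],
       [-0.27270648, -0.4482844 , -0.85127685]]), 't': array([ 403.21678144, -224.47191292, 1420.64292153])}
side chute [([333, 233], 0.89)]
side blade [([353, 211], 0.73)]
side treadle [([356, 258], 0.95)]
side tray [([256, 275], 0.88), ([190, 209], 0.83), ([362, 242], 0.79)]
side push_tab [([158, 226], 0.72), ([397, 264], 0.64), ([313, 275], 0.57)]
side paint_pot [([305, 232], 0.53)]
side glue [([365, 206], 0.51), ([355, 210], 0.24)]
side screw_cup [([420, 237], 0.6)]
{'fov_y': 45.05781902499647, 'cx': 322.13057515852427, 'cy': 239.05670203091418, 'dist': array([-0.18733355,  0.        ,  0.        ,  0.        ,  0.        ]), 'R': array([[ 0.91913937, -0.39340698, -0.0203411 ],
       [-0.26970756, -0.59081737, -0.76038981],
       [ 0.28712478,  0.70439036, -0.64914835]]), 't': array([-407.34270629,  206.4169059 , 1153.87687076])}
1.0
```

View pics/scene0.png

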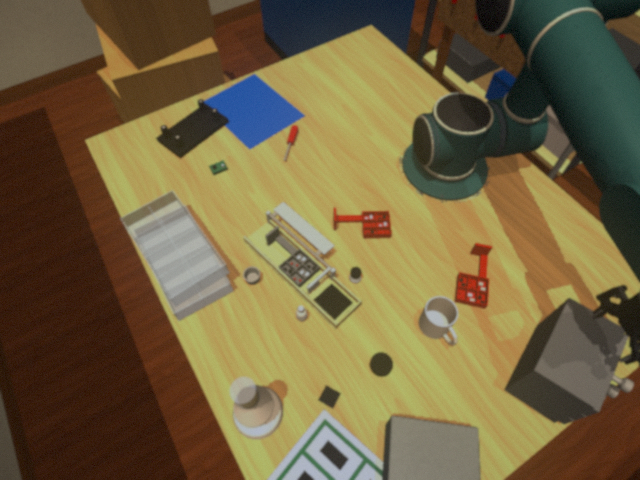

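View pics/side0.png

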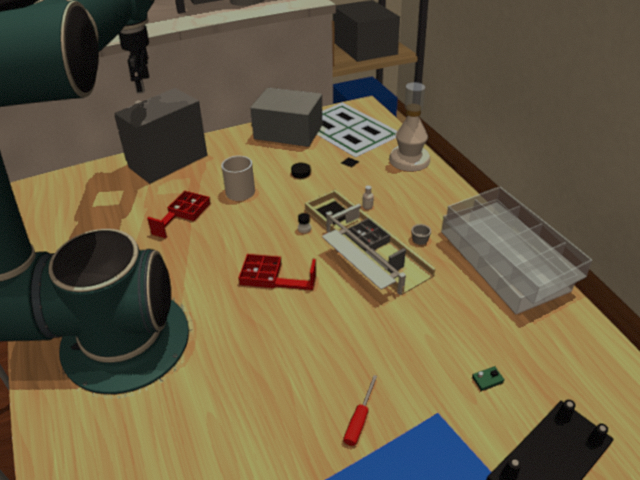

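The only grey tray is in the chute, at scene (300,266) and side (362,242). The other two candidates, at scene (374,226) and (469,294), are red decoys. Next I'll get a rough chute pose, then look from the wrist camera.

```bash
cat > h.py <<'E'
import numpy as np, cv2
from scipy.optimize import least_squares
from scipy.spatial.transform import Rotation as Ro
def K(c):
    f=240/np.tan(np.radians(c["fov_y"])/2); return np.array([[f,0,c["cx"]],[0,f,c["cy"]],[0,0,1.]])
def proj(c,P):
    return cv2.projectPoints(np.asarray(P,float).reshape(-1,1,3),cv2.Rodrigues(np.asarray(c["R"]))[0],np.asarray(c["t"],float),K(c),np.asarray(c["dist"]))[0][:,0]
def onz(c,uv,z):
    n=cv2.undistortPoints(np.array([[uv]],float),K(c),np.asarray(c["dist"]))[0,0]
    R=np.asarray(c["R"]); d=R.T@np.r_[n,1]; o=-R.T@np.asarray(c["t"]); return o+d*(z-o[2])/d[2]
def W(p,P):  # chute pose p=(x,y,yaw) mm -> world
    P=np.atleast_2d(np.asarray(P,float)); c,s=np.cos(p[2]),np.sin(p[2])
    return np.c_[p[0]+c*P[:,0]-s*P[:,1],p[1]+s*P[:,0]+c*P[:,1],P[:,2]]
E
python3 - <<'E'
from cell import ctrl
from h import *
s=ctrl.get_calibration("scene"); d=ctrl.get_calibration("side"); w=ctrl.get_calibration("wrist")
print("scene",onz(s,(328,277),0),onz(s,(313,288),30),onz(s,(303,226),50),onz(s,(300,266),4))
print("side",onz(d,(333,233),0),onz(d,(353,211),30),onz(d,(356,258),50),onz(d,(362,242),4), onz(d,(397,264),31))
st=ctrl.sense(); R=np.array(w["R"]); print("campos",-R.T@w["t"],"axes",R.round(2),st["eef_pos"],st["tcp_rot"],w["fov_y"])
E
```

```text
scene [533.10866329 132.2061829    0.        ] [592.17161527 150.40983517  30.        ] [519.76169739 -19.36601482  50.        ] [581.59756408  63.32761901   4.        ]
side [5.28639829e+02 1.32845456e+02 1.13686838e-13] [592.95032579 156.31463964  30.        ] [515.73113152 -20.03355443  50.        ] [575.57783069  69.70734325   4.        ] [598.54328988 -56.44856926  31.        ]
campos [122.90435821 667.61719586 374.08780268] axes [[ 0.29  0.96 -0.  ]
 [ 0.91 -0.28  0.32]
 [ 0.3  -0.09 -0.95]] [199.97763066 644.70574635 231.34154189] [ 3.14156012e+00 -4.83903730e-05  2.84078352e+00] 61.89994581460816
```

Run:
```python
from cell import ctrl
from h import *
p=(531,132.5,1.80)
ctrl.goto(W(p,[-30,-25,280])[0],[np.pi,0,p[2]])
ctrl.hold(0.3)
c=ctrl.get_calibration("wrist"); im=ctrl.camera("wrist"); cv2.imwrite("pics/w0.png",im[:,:,::-1])
np.save("w0.npy",c,allow_pickle=True)
for th in ("chute","blade","treadle","tray","push_tab"):
    print(th,[( [round(float(v),1) for v in d["location"]],round(d["confidence"],2)) for d in ctrl.mark_of("wrist",th)[:3]])
for n,P in dict(chute=[0,0,0],blade=[0,-62,30],treadle=[-145,38,50]).items(): print(n,proj(c,W(p,P)))
print(ctrl.sense()["t"],ctrl.sense()["joint_pos"])
```

```text
chute [([288.6, 158.3], 0.96)]
blade [([350.6, 166.4], 0.91)]
treadle [([251.1, 301.5], 0.64)]
tray [([336.9, 224.5], 0.8), ([96.8, 171.4], 0.8), ([125.8, 459.6], 0.42)]
push_tab [([327.0, 340.9], 0.93), ([172.1, 267.4], 0.89)]
chute [[295.654656   157.40015191]]
blade [[357.49938279 161.26916188]]
treadle [[258.81073321 304.21482582]]
3.9083 [ 1.46914686e-01 -1.15739513e-01  1.59527461e+00  3.00598651e-05
  1.66207288e+00 -8.23086321e-02]
```

View pics/w0.png

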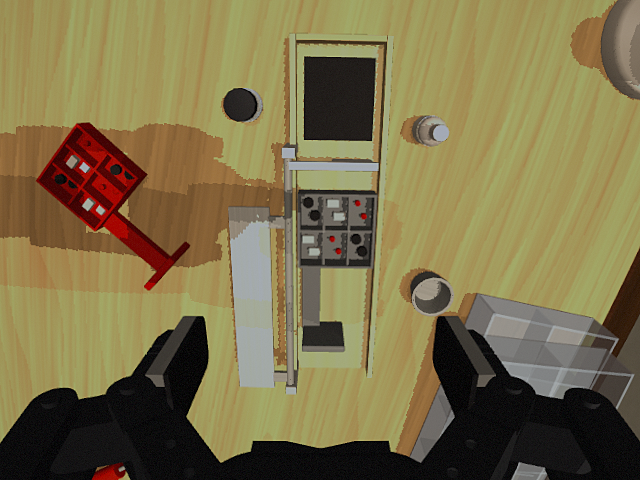

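Run:
```python
from h import *
c=np.load("w0.npy",allow_pickle=True).item()
P=np.array([[118,0,24],[118,-96,24],[-40,58,50],[-40,18,50],[-250,58,50],[-250,18,50],[-255,-96,24],[0,0,0],[0,-62,30],[-145,38,50]],float)
U=np.array([[291,35],[394,37],[229,207],[269,207],[239,387],[273,386],[372,376],[288.6,158.3],[350.6,166.4],[251.1,301.5]])
r=least_squares(lambda p:(proj(c,W(p,P))-U).ravel(),(531,132.5,1.8),x_scale=(1,1,.01),loss="soft_l1")
p=r.x; print(p,(proj(c,W(p,P))-U).round(1).tolist()); np.save("p.npy",p)
# tray: fit x,y (yaw 0): tab top corners, box top corners (z incl floor 4)
inv=lambda q:(np.array([[np.cos(p[2]),np.sin(p[2])],[-np.sin(p[2]),np.cos(p[2])]])@(q[:2]-p[:2])).round(1)
print("tab top rear L,R",inv(onz(c,(303,352),58)),inv(onz(c,(344,351),58)),"box top corners",[inv(onz(c,u,28)).tolist() for u in((300,191),(375,191),(372,267),(302,267))],"marks",inv(onz(c,(336.9,224.5),4)),inv(onz(c,(327,340.9),31)))
im=cv2.imread("pics/w0.png")
T=lambda x,y,pts:[[x+a,y+b,z+4] for a,b,z in pts]
def poly(pts,col):
    cv2.polylines(im,[(proj(c,W(p,pts))*16).astype(int)],True,col,1,cv2.LINE_AA,4)
poly([[118,0,24],[118,-96,24],[-255,-96,24],[-255,0,24]],(0,255,0))
poly([[-40,58,50],[-40,18,50],[-250,18,50],[-250,58,50]],(255,0,255))
poly([[-2.5,-82,52],[-2.5,-42,52],[2.5,-42,52],[2.5,-82,52]],(255,255,0))
cv2.imwrite("pics/ov.png",cv2.resize(im[20:400,200:420],None,fx=1.57,fy=1.57,interpolation=cv2.INTER_CUBIC))
```

```text
[526.87512684 129.64426663   1.78244523] [[-1.4, -1.6], [0.3, -0.9], [-1.6, -0.3], [-0.1, 0.4], [-0.7, -0.2], [0.3, 1.7], [-1.5, 2.4], [2.6, 0.9], [2.0, -2.1], [0.9, 3.7]]
tab top rear L,R [-195.7  -15.8] [-193.6  -59.6] box top corners [[-28.0, -10.7], [-26.4, -85.8], [-108.5, -87.7], [-109.9, -13.1]] marks [-69.1 -49.9] [-198.7  -42. ]
```

View pics/ov.png

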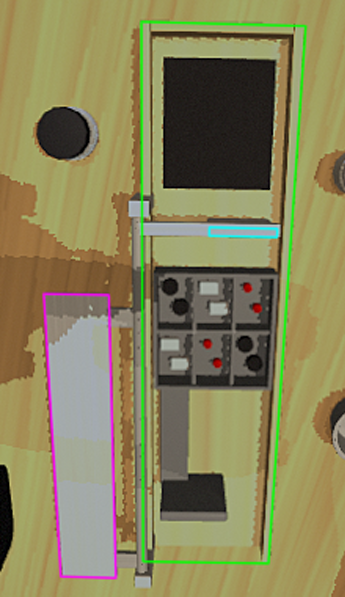

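The overlay matches the chute, treadle and blade to about 1–2 mm. The tray is at chute x≈-69 and the tab's rear face at about -195. I'll straddle the shaft with the open jaws, one finger over the treadle and one behind the tab, then press down in steps.

Run:
```python
from cell import ctrl
from h import *
p=np.load("p.npy"); o=[np.pi,0,p[2]]
ctrl.goto(W(p,[-217,1,110])[0],o)
ctrl.line_to(W(p,[-217,1,58])[0],o); ctrl.hold(.2)
f0=ctrl.sense()["wrist_force"]; print(ctrl.sense()["finger_gap"],f0.round(2) if hasattr(f0,'round') else f0)
for z in range(54,29,-4):
    ctrl.line_to(W(p,[-217,1,z])[0],o,max_speed=40)
    s=ctrl.sense(); print(z,(np.array(s["wrist_force"])-f0).round(2),np.array(s["eef_pos"])[2].round(1))
for n in ("side","wrist"):
    im=ctrl.camera(n); cv2.imwrite(f"pics/{n}1.png",im[:,:,::-1])
im=cv2.imread("pics/side1.png")[160:310,270:460]; a=cv2.resize(im,None,fx=3,fy=3,interpolation=cv2.INTER_CUBIC)
cv2.imwrite("pics/side1c.png",a)
print(ctrl.sense()["t"])
```

```text
85.563336072061 [ 1.33 -0.29 -0.51]
54 [-1.28 -0.22  0.14] 53.9
50 [-1.49  0.27  0.15] 49.6
46 [-1.23 -0.51  0.05] 45.6
42 [-2.04 -0.08  0.89] 41.7
38 [-0.79  0.24  1.11] 37.7
34 [-1.13  0.56  2.37] 33.9
30 [-0.62 -0.41  1.91] 29.8
7.4667
```

View pics/side1c.png

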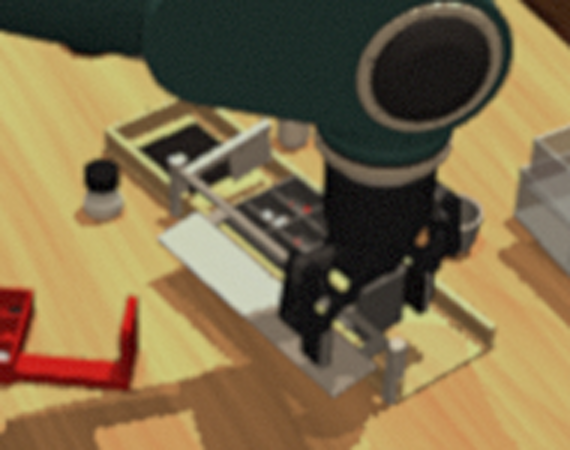

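View pics/wrist1.png

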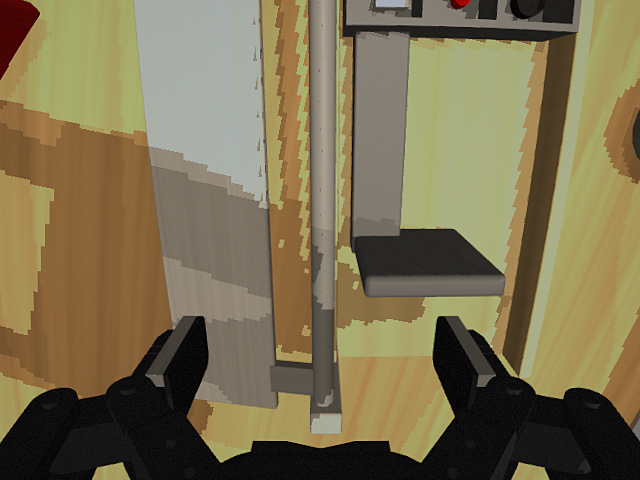

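```bash
cat >> h.py <<'E'
def rot(P,th): # gate rotation about shaft (y=0,z=48): treadle down, blade up
    P=np.atleast_2d(np.asarray(P,float)).copy(); y,z=P[:,1].copy(),P[:,2]-48; c,s=np.cos(-th),np.sin(-th)
    P[:,1]=c*y-s*z; P[:,2]=48+s*y+c*z; return P
E
python3 - <<'E'
from cell import ctrl
from h import *
p0=np.load("p.npy"); c=ctrl.get_calibration("wrist"); d=ctrl.get_calibration("side")
def edge(p,th,y,rows):
    q=proj(c,W(p,rot([[-250,y,50],[-100,y,50]],th))); return q[0,0]+(rows-q[0,1])*(q[1,0]-q[0,0])/(q[1,1]-q[0,1])
rows=np.array([20.,290])
def res(v):
    p=p0+np.r_[v[1:3],0]; th=v[0]
    return np.r_[edge(p,th,58,rows)-[137,168],edge(p,th,18,rows)-[262,271],(proj(c,W(p,rot([-250,18,50],th)))-[277,408]).ravel(), v[1:3]]
r=least_squares(res,[.35,0,0]); print(r.x,res(r.x).round(1))
for th in (.2,.3,.4,.5): print(th,((proj(d,W(p0,rot([[0,-82,52],[-40,58,50]],th)))-[270,160])*3).round(0).tolist())
E
```

```text
[0.15193617 0.18316273 1.39606241] [-0.5  0.9 -0.5  0.8 -0.7  0.6  0.2  1.4]
0.2 [[268.0, 118.0], [158.0, 239.0]]
0.3 [[266.0, 112.0], [160.0, 244.0]]
0.4 [[263.0, 105.0], [162.0, 249.0]]
0.5 [[259.0, 100.0], [165.0, 253.0]]
```

Gate is at about 0.15 rad, so the open tips sit about 13 mm behind the TCP. I'll press on to about 0.53 rad and check.

Run:
```python
from cell import ctrl
from h import *
p=np.load("p.npy"); o=[np.pi,0,p[2]]
ctrl.line_to(W(p,[-217,1,12])[0],o,max_speed=40); ctrl.hold(.2)
s=ctrl.sense(); print(np.array(s["wrist_force"]).round(2),np.array(s["eef_pos"]).round(1),s["t"])
c=ctrl.get_calibration("wrist"); a=ctrl.camera("wrist")[:,:,::-1]; b=ctrl.camera("side")[:,:,::-1]
cv2.imwrite("pics/w2.png",a);cv2.imwrite("pics/s2.png",b); np.save("w2.npy",c,allow_pickle=True)
b=cv2.resize(b[160:310,270:460],None,fx=2.1,fy=2.1,interpolation=cv2.INTER_CUBIC)
a=cv2.resize(a,(400,300)); m=np.zeros((315,800,3),np.uint8); m[:300,:400]=a; m[:b.shape[0],400:400+b.shape[1]]=b
cv2.imwrite("pics/m2.png",m)
d=ctrl.get_calibration("side")
for th in (.4,.5,.6): print(th,((proj(d,W(p,rot([[0,-82,52]],th)))-[270,160])*2.1+[400,0]).round(0).tolist(),[ (proj(c,W(p,rot([[-250,18,50],[-250,58,50],[-180,18,50],[-180,58,50]],th)))*.625).round().tolist()])
```

```text
[-2.42 -0.08  1.29] [571.4 -82.7  12. ] 8.2667
0.4 [[584.0, 74.0]] [[[171.0, 273.0], [117.0, 254.0], [165.0, 161.0], [102.0, 151.0]]]
0.5 [[582.0, 70.0]] [[[172.0, 271.0], [122.0, 248.0], [167.0, 160.0], [109.0, 148.0]]]
0.6 [[578.0, 66.0]] [[[174.0, 269.0], [129.0, 243.0], [169.0, 159.0], [117.0, 145.0]]]
```

View pics/m2.png

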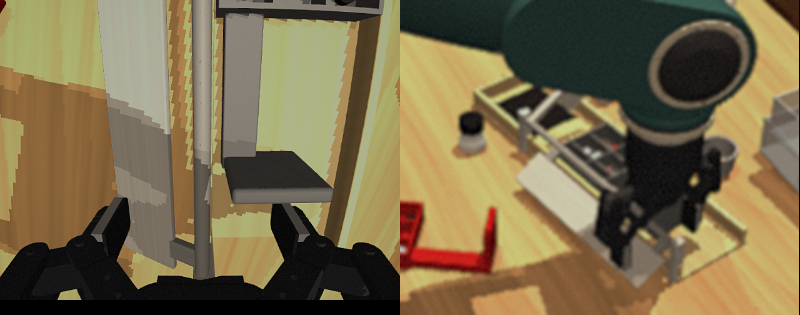

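Gate is at about 0.5 rad: the treadle edge at row 150 and its corner at (172,270) both match. The right finger is behind the tab. Now I'll push.

Run:
```python
from cell import ctrl
from h import *
p=np.load("p.npy"); o=[np.pi,0,p[2]]; xd=np.array([np.cos(p[2]),np.sin(p[2]),0])
f0=np.array(ctrl.sense()["wrist_force"])
for x in (-208,-195,-180,-165,-150,-135,-120,-105,-92,-80):
    ctrl.line_to(W(p,[x,1,11.5])[0],o,max_speed=50,)
    s=ctrl.sense(); f=np.array(s["wrist_force"])-f0; print(x,"along",round(f@xd,2),f.round(1),np.array(s["eef_pos"])[2].round(1))
    if np.linalg.norm(f)>15: print("STOP"); break
ctrl.hold(.2)
c=ctrl.get_calibration("wrist"); np.save("w3.npy",c,allow_pickle=True)
a=ctrl.camera("wrist")[:,:,::-1]; b=ctrl.camera("side")[:,:,::-1]
cv2.imwrite("pics/w3.png",a)
b=cv2.resize(b[160:310,270:460],None,fx=2.1,fy=2.1,interpolation=cv2.INTER_CUBIC)
m=np.zeros((315,800,3),np.uint8); m[:300,:400]=cv2.resize(a,(400,300)); m[:b.shape[0],400:400+b.shape[1]]=b
cv2.imwrite("pics/m3.png",m); print(ctrl.sense()["t"])
```

```text
-208 along 3.3 [ 1.3  3.7 -0.5] 11.6
-195 along 1.57 [1.7 2.  0.7] 11.5
-180 along 2.05 [ 0.9  2.3 -0.5] 11.5
-165 along 1.44 [1.4 1.8 0. ] 11.5
-150 along 2.52 [ 0.7  2.7 -0. ] 11.5
-135 along 0.93 [ 1.7  1.3 -0.4] 11.5
-120 along 1.44 [ 1.6  1.8 -0.3] 11.5
-105 along 2.48 [1.1 2.8 0.2] 11.5
-92 along 2.05 [1.1 2.3 0.7] 11.5
-80 along 2.05 [ 0.7  2.2 -0.1] 11.5
12.9083
```

View pics/m3.png

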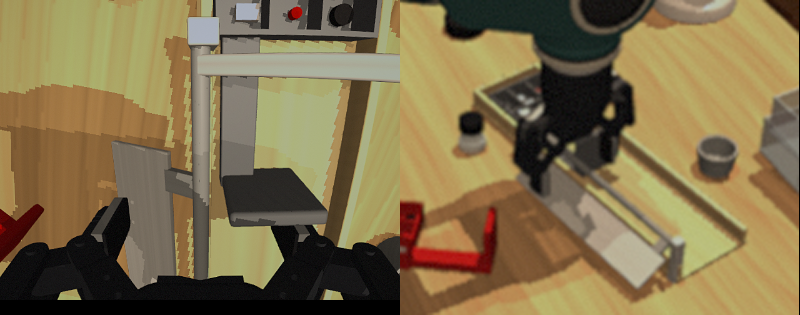

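Run:
```python
from h import *
p=np.load("p.npy"); c=np.load("w3.npy",allow_pickle=True).item()
inv=lambda q:(np.array([[np.cos(p[2]),np.sin(p[2])],[-np.sin(p[2]),np.cos(p[2])]])@(q[:2]-p[:2])).round(1)
for u,z in (((366,343),58),((510,333),58),((365,357),40),((362,50),28),((600,52),28)): print(u,inv(onz(c,u,z)))
for x in (45,50,55): print(x,proj(c,W(p,[[x-125,-56,58],[x-125,-10,58],[x-40,-10,28],[x-40,-80,28]])).round().tolist())
cv2.imwrite("pics/w3c.png",cv2.resize(cv2.imread("pics/w3.png")[0:400,280:640],None,fx=1.5,fy=1.5))
```

```text
(366, 343) [-62.4 -12.3]
(510, 333) [-59.7 -53.2]
(365, 357) [-79.6 -14.7]
(362, 50) [ 16.5 -11.6]
(600, 52) [ 18.6 -84.9]
45 [[507.0, 391.0], [355.0, 394.0], [356.0, 91.0], [579.0, 97.0]]
50 [[510.0, 378.0], [356.0, 380.0], [356.0, 73.0], [581.0, 80.0]]
55 [[513.0, 363.0], [357.0, 366.0], [356.0, 55.0], [584.0, 63.0]]
```

View pics/w3c.png

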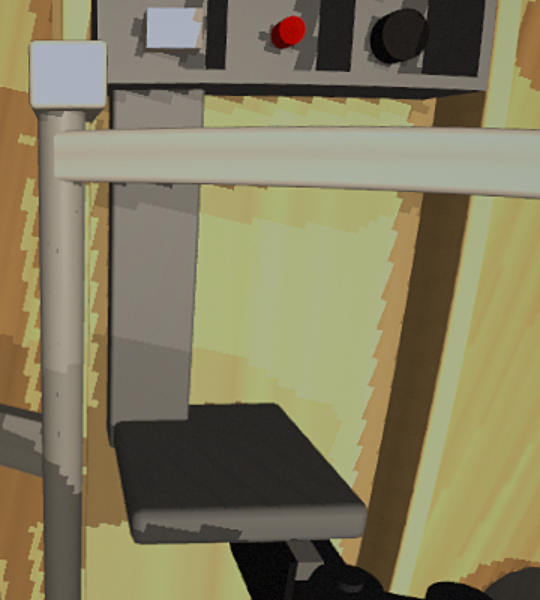

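The tab's top rear edge (row ≈362) and the box's rear edge (row ≈56) both put the tray at x≈55, well past the gate. I'll back off and rise slowly so the gate closes gently.

Run:
```python
from cell import ctrl
from h import *
p=np.load("p.npy"); o=[np.pi,0,p[2]]
ctrl.line_to(W(p,[-90,1,11.5])[0],o,max_speed=40)
ctrl.line_to(W(p,[-90,1,55])[0],o,max_speed=50)
ctrl.line_to(W(p,[-90,1,130])[0],o,max_speed=100)
ctrl.goto(W(p,[-60,-25,280])[0],o); ctrl.hold(.4)
c=ctrl.get_calibration("wrist"); a=ctrl.camera("wrist")[:,:,::-1].copy()
for col,pts in (((0,255,0),[[118,0,24],[118,-96,24],[-255,-96,24],[-255,0,24]]),((255,0,255),[[-40,58,50],[-40,18,50],[-250,18,50],[-250,58,50]]),((255,255,0),[[-4,-82,52],[-4,0,52],[4,0,52],[4,-82,52]]),((0,128,255),[[15,-5,28],[15,-85,28],[95,-85,28],[95,-5,28]])):
    cv2.polylines(a,[(proj(c,W(p,pts))*16).astype(int)],True,col,1,cv2.LINE_AA,4)
cv2.imwrite("pics/w4.png",a)
s=ctrl.sense(); print(s["t"],np.array(s["wrist_force"]).round(1))
inv=lambda q:(np.array([[np.cos(p[2]),np.sin(p[2])],[-np.sin(p[2]),np.cos(p[2])]])@(q[:2]-p[:2])).round(1)
print([(inv(onz(c,d["location"],4)),round(d["confidence"],2)) for d in ctrl.mark_of("wrist","tray")],[(inv(onz(c,d["location"],30)),round(d["confidence"],2)) for d in ctrl.mark_of("wrist","blade")])
```

```text
16.3417 [0.2 0.4 0.3]
[(array([ 56.8, -45.7]), 0.82), (array([-16.5, 209.1]), 0.58)] [(array([  1.1, -61.4]), 0.95), (array([52.8, 40. ]), 0.2)]
```

View pics/w4.png

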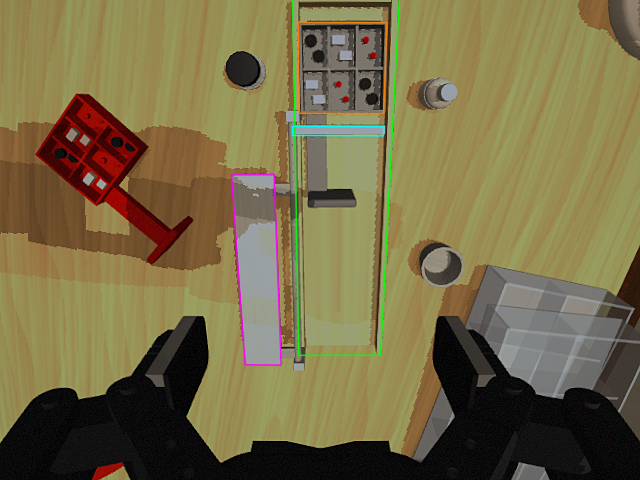

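The box (about (342,68)) is past the closed gate (arm at row ≈130). The treadle matches its level outline, and the pot, bottle and cup are where they were.

```bash
python3 -c "
from cell import ctrl
ctrl.close_job(); print(ctrl.sense()['t'])"
```

```text
the job is handed in; nothing more can be done
the job is handed in; nothing more can be done
```

The tray is in the bay with the gate shut behind it, and the job is handed in at about 16.5 s of the 40 s allowed. No verdict was reported.

**What I did:** With the jaws fully open, one finger held the treadle down at about 0.5 rad. The other pushed the tab about 125 mm with 1–3 N. I then backed off 10 mm and rose slowly so the gate closed gently.

**Last checks (wrist camera and force sensor):**
- **Tray:** it sits at chute x ≈ 55–57 mm, y ≈ -46 mm (limits: x above 42.5, y -56 to -40).
- **Gate:** the treadle and gate arm match their shut outlines in the picture.
- **Other things:** the paint pot, glue and screw cup look unmoved. The driver, mug, LED board and wheel were not checked again, but the arm did not go near them.
- **Robot:** the hand is clear and the wrist force is near zero.

**Disagreements:**
- The first chute positions from the scene and side cameras differed by about 4 mm from the wrist-camera fit I used.
- That fit first put the tray at y ≈ -49 mm, about 2 mm nearer the wall than the channel allows, so sideways positions are good to about 3 mm.
- I judged the gate angle from pictures only, and did not measure contact between blade and tray directly.

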